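Sweep the loose bobbins into the bobbin pen

TASK

Clear the tailor's bench: with the fingertips, sweep the three flat steel bobbins along the table through the open side of the low wooden pen, until all three lie flat and fully inside it. Push them only: do not lift a bobbin off the table or stand it on edge, and leave the spools, the thimble and everything else on the bench where they are.

Things in the scene. Friction and masses are not known exactly. Their poses are not given: they have to be found in the camera images.
- bobbin_a: one of three identical wound steel sewing-machine bobbins lying flat on the table: a disc 30 mm in diameter and 14 mm thick (the large heavy-duty size), about 25 g, grey thread between steel flanges. It stops as soon as it is no longer pushed. It slides without tipping when pushed at mid-height. Origin: centre of its underside; z up; its yaw means nothing
- bobbin_b: one of three identical wound steel sewing-machine bobbins lying flat on the table: a disc 30 mm in diameter and 14 mm thick (the large heavy-duty size), about 25 g, grey thread between steel flanges. It stops as soon as it is no longer pushed. It slides without tipping when pushed at mid-height. Origin: centre of its underside; z up; its yaw means nothing
- bobbin_c: one of three identical wound steel sewing-machine bobbins lying flat on the table: a disc 30 mm in diameter and 14 mm thick (the large heavy-duty size), about 25 g, grey thread between steel flanges. It stops as soon as it is no longer pushed. It slides without tipping when pushed at mid-height. Origin: centre of its underside; z up; its yaw means nothing
- pen: low three-sided dark wooden pen fixed to the table: a back and two side walls, 20 mm high, 10 mm thick; inside 140 mm wide (its y), 90 mm deep (its x). The side towards the robot is fully open, no sill; its bottom (cork look) is flush with the table. Origin: centre of the inside area at table height; x points from the open side to the back wall, z up. Turned up to 0.3 rad either way
- pen_mouth (a point): middle of the pen's open side at table height, on the line through the front ends of the two side walls, 45 mm from the pen's origin; axes as the pen's: x points into the pen, y along the opening
- spool_a: bystander, not to be disturbed: a loose upright thread spool, 28 mm in diameter and 42 mm tall, pale wooden rims and grey thread. It topples easily. Origin: centre of its underside
- spool_b: bystander, not to be disturbed: a loose upright thread spool, 28 mm in diameter and 42 mm tall, pale wooden rims and grey thread. It topples easily. Origin: centre of its underside
- thimble: bystander, not to be disturbed: a small loose brass thimble standing mouth down, 20 mm in diameter and 24 mm tall. Origin: centre of its underside
- chalk: bystander, not to be disturbed: a flat piece of white tailor's chalk, 55 x 45 x 9 mm, lying to the right of the work. Origin: centre of its underside
- clapper: bystander, not to be disturbed: a wooden pressing block 200 x 65 x 40 mm, long axis x, lying to the left of the work. Origin: centre of its underside
- shears: bystander, not to be disturbed: tailor's shears about 215 mm long and 13 mm high, lying at the far right. Origin: under the pivot; x points along the blades (130 mm), the black handles run 80 mm the other way

How it is judged:
By the outcome, as a careful person would: the job done as asked, in the order asked, and still so for the second after the job is handed in, with the robot touching nothing.
It also fails if it takes over 72 s, if anything falls off the work surface, if the arm or the gripper's body presses on something with over 40 N, if the wrist force passes 120 N, or if a joint passes its speed limit or range.

ROBOT

A 7-joint arm with a two-finger parallel gripper is mounted at the origin on the work surface. World frame = base frame: x ahead of the robot, y to its left, z up, the work surface at z = 0. Lengths are in m, angles in rad, forces in N, time in s.
With the tool pointing down it reaches from about 0.4 to 0.925 m from the base axis. Payload 4.1 kg.
Tool frame: the origin (TCP) lies midway between the tips of the shut fingers; the grasp point (between the pads) lies 19 mm behind it (env.grasp_offset is the z of the grasp point in the tool frame, in m); z points along the fingers, y is the line along which they close (so a half turn about z gives the same grasp; the last joint's range is limited). The gripper opens to 85 mm and grips with 20 to 120 N. Pads are 22 mm wide; open, the fingers measure 114 mm over their backs; the gripper's body (76 mm by 85 mm) begins 54 mm behind the grasp point. The pads swing forward as they close: fully open they stand 13 mm farther back than shut.
Start: joints at [-1.431, 0.398, 0.045, 1.537, -0.019, 1.207, -0.051], TCP at [0.154, 0.632, 0.231] pointing down, gripper open.
Joint ranges: [-2.82, 2.82], [-0.49, 2.23], [-1.37, 1.46], [0, 2.46], [-1.36, 4.5], [0.23, 2], [-2.94, 2.94]. Speed limits (rad/s): [2.57, 2.57, 3.14, 3.14, 3.14, 3.14, 3.14].

INTERFACE

Orientations are given as a unit quaternion [x, y, z, w].
In Python, from cell import telemetry, vision, env, models gives the robot as it stands. The module is installed in compiled form; this text tells all that it offers.
- The arm moves only by the tool servo_tool, never from a script. Its argument "commands" is a list of rows, each a list of 7 numbers: the shift along the tool's x, y, z in mm, then the turn, a rotation vector about the tool's x, y, z in degrees, then the opening, from 0 (shut) to 1 (fully open). A call has 1 to 10 rows; each row is the pose to reach, as a shift and turn from the pose commanded when the call began, along the tool's axes at that moment; what a row does not reach only later rows make up. A row lasts 1/10 s, in which the tool goes at most 50 mm and 8.59 degrees, less where a joint would pass 70% of its speed; a pose out of reach is approached as far as the arm can. A call with a gripper value outside its range is refused whole. The fingers move at their own pace and stop on an object; the grip force is fixed at half the most. Time passes only in rows, so rows that repeat a pose let the fingers close. It gives the time, the measured TCP pose, the force, the opening and the grip force at its end, in the units of the state.
- telemetry.state(): the state, without advancing time (a new reading comes with each control period).
- vision.read_camera(name): name is "scene" or "top" or "wrist"; returns (picture, depth): 480x640x3 uint8, blue, green, red; 480x640 float32, m along the optical axis (not along the pixel's ray), 0 where there is no reading.
- vision.calibration(name): a dict with "intrinsics" (3x3 intrinsics, pixels), "xyz" and "orientation" of the camera in the world. Camera axes: x right, y down, z forward; pixel columns grow to the right and rows downward; lengths in m; the calibration is good to about 2 mm. A picture is of the moment at which its call begins: read the wrist's pose just before it. calibration takes no time and is no camera call; for the wrist camera it gives the pose at the moment of the call.
- env.job_done(): hands the job in; it is judged then, once.
Trained networks look in the newest picture that a camera, given by its name, has taken for a name from the list of things; names that differ only in an ending like _2 or _b are one class to them, and where a whole thing is asked for, a point or a joint stands for the part that bears it (a point fixed in the world has none). Each returns a list of dicts, best first, with "confidence" (0 to 1); they miss things now and then, are a little off and sometimes report something else, mostly with a low value. They report only what shows in the picture. A call takes as long as a camera call.
- models.recognise(label, camera): "xy" ([column, row] in pixels, amid what is visible of it).
The state is a dict: "clock": time; "joint_positions": joint angles; "qd": joint speeds; "joint_torque": joint torques, N m; "eef_pos": TCP position; "tool_rot": TCP orientation; "contact_force": force on the tool from outside, world axes, zero at the start; "wrist_torque": the same for the moment, N m; "opening": opening from 0.0 (shut) to 1.0 (fully open); "grasp_force": force on a finger pad.
Only numpy, scipy, OpenCV 4.12 (cv2) and the standard library are available. Lean on these libraries where they do the work, as an engineer would, in place of code of your own. Each camera call takes 0.05 s, during which the arm holds its last target. There are 200 camera calls.

## Working session

There is one attempt and no reset: what is moved stays moved. The work goes in short steps, Python scripts to look and compute and a tool call to move; the robot and the scene stay as the last step left them, time stands still between calls to the robot, and variables do not carry over. Pictures are saved under pics/ and viewed, at most 10 in all, crops included, and the job is handed in when it is done.

Besides the shell and the picture viewer there is one more tool, called after "Emit:" as a command line: name --pt "numbers of a row" for each row, then --argument value for the rest. servo_tool: Moves the arm, as the interface text tells. Its arguments: {"type":"object","properties":{"commands":{"type":"array"}},"required":["commands"]}

```bash
mkdir -p pics; cat > h.py <<'E'
from cell import telemetry, vision, env, models
import numpy as np, cv2
from scipy.spatial.transform import Rotation as R
def cal(n):
    c=vision.calibration(n); q=np.array(c["orientation"],float)
    M=R.from_quat(q).as_matrix() if q.size==4 else q.reshape(3,3)
    return np.array(c["intrinsics"]),np.array(c["xyz"]),M
def ray(c,uv,z):
    K,t,M=c; d=M@np.linalg.solve(K,[uv[0],uv[1],1.]); return t+d*(z-t[2])/d[2]
def dep(c,uv,D):
    K,t,M=c; u,v=int(uv[0]),int(uv[1]); w=D[v-2:v+3,u-2:u+3]; w=w[w>0]
    return t+M@np.linalg.solve(K,[uv[0],uv[1],1.])*np.median(w) if w.size else None
E
python3 - <<'E'
from h import *
np.set_printoptions(precision=3,suppress=True)
s=telemetry.state(); print(s["clock"],s["eef_pos"],s["tool_rot"],s["opening"])
for n in["top","scene"]:
    im,D=vision.read_camera(n); cv2.imwrite(f"pics/{n}0.png",im); c=cal(n); print(n,c[1]); np.save(f"{n}D.npy",D)
    for l in ["bobbin_a","spool_a","thimble","pen","chalk","clapper","shears"]:
        for r in models.recognise(l,n):
            if r["confidence"]>.3: print(l,np.round(r["xy"]),round(r["confidence"],2),dep(c,r["xy"],D),ray(c,r["xy"],0.014)[:2])
E
```

```text
0.0 [0.154 0.631 0.23 ] [ 0.119  0.993 -0.001 -0.   ] 1.0048460259024607
top [ 0.406 -0.008  1.216]
bobbin_a [205. 285.] 0.67 [0.453 0.248 0.013] [0.453 0.248]
bobbin_a [354. 282.] 0.63 [ 0.451 -0.047  0.013] [ 0.451 -0.047]
bobbin_a [306. 296.] 0.63 [0.427 0.048 0.014] [0.427 0.048]
spool_a [396. 269.] 0.59 [ 0.473 -0.129  0.041] [ 0.475 -0.132]
pen [269. 181.] 0.84 [ 0.663  0.119 -0.001] [0.659 0.118]
chalk [514. 261.] 0.88 [ 0.485 -0.365  0.007] [ 0.484 -0.363]
clapper [146. 205.] 0.64 [0.614 0.36  0.038] [0.618 0.368]
shears [489. 190.] 0.72 [ 0.63  -0.327  0.005] [ 0.629 -0.324]
shears [262. 278.] 0.72 [0.463 0.131 0.04 ] [0.465 0.134]
scene [1.348 0.231 0.581]
bobbin_a [457. 246.] 0.54 [0.457 0.243 0.014] [0.458 0.243]
bobbin_a [372. 229.] 0.49 [0.438 0.056 0.013] [0.439 0.056]
bobbin_a [326. 228.] 0.46 [ 0.463 -0.044  0.014] [ 0.463 -0.044]
spool_a [284. 219.] 0.67 [ 0.488 -0.136  0.035] [ 0.454 -0.15 ]
spool_a [406. 236.] 0.65 [0.475 0.137 0.032] [0.447 0.134]
pen [376. 298.] 0.96 [0.657 0.111 0.001] [0.673 0.114]
chalk [191. 216.] 0.51 [ 0.488 -0.372  0.007] [ 0.498 -0.365]
clapper [529. 306.] 0.7 [0.653 0.374 0.04 ] [0.619 0.381]
shears [178. 250.] 0.74 [ 0.629 -0.321  0.01 ] [ 0.634 -0.317]
```

```bash
python3 - <<'E'
import cv2
im=cv2.imread("pics/top0.png")[110:350,110:430]
cv2.imwrite("pics/c0.png",cv2.resize(im,(800,600),interpolation=cv2.INTER_CUBIC))
E
```

```text
(no output)
```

View pics/c0.png

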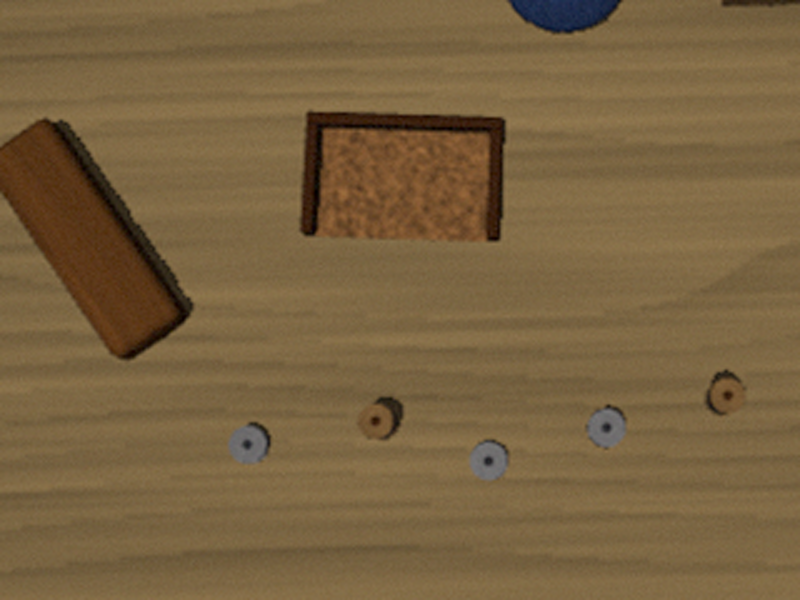

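The crop shows three bobbins at crop px (249,444), (489,460) and (606,428), with spools at (378,420) and (727,394). The pen spans (303..503, 113..240) and opens downward, towards the robot. The thimble isn't in the crop, so I'll look for it in the full view.

```bash
python3 - <<'E'
from h import *
np.set_printoptions(precision=4,suppress=True)
c=cal("top"); D=np.load("topD.npy"); p=lambda a,b:(110+a/2.5,110+b/2.5)
for n,q in dict(FLout=(302,235),FRout=(499,241),BLout=(309,113),BRout=(504,119)).items(): print(n,ray(c,p(*q),.02)[:2])
for n,q in dict(FLin=(317,236),FRin=(487,241)).items(): print(n,ray(c,p(*q),.0)[:2])
# tall things map from depth
K,t,M=c; v,u=np.mgrid[0:480,0:640]; P=np.stack([u,v,np.ones_like(u)],-1)@np.linalg.inv(K).T*D[...,None]@M.T+t
m=((P[...,2]>.008)&(D>0)).astype(np.uint8)
n,L,S,C=cv2.connectedComponentsWithStats(m)
for i in range(1,n):
    if S[i,4]>25:
        q=P[L==i]; top=q[q[:,2]>np.percentile(q[:,2],60)]
        print(C[i].round(),S[i,4],q.mean(0),q.min(0)[:2],q.max(0))
E
```

```text
FLout [0.6139 0.195 ]
FRout [0.6043 0.037 ]
BLout [0.7141 0.1885]
BRout [0.704  0.0305]
FLin [0.6162 0.1861]
FRin [0.6079 0.0475]
[213.  77.] 1397 [0.8627 0.2219 0.0637] [0.8204 0.1822] [0.8971 0.2578 0.1045]
[450.  82.] 2370 [ 0.849  -0.2543  0.0305] [ 0.7965 -0.3513] [ 0.9003 -0.1489  0.0507]
[622. 137.] 3208 [ 0.7204 -0.582   0.0451] [ 0.581  -0.6417] [ 0.8445 -0.5604  0.0815]
[335.  97.] 2038 [ 0.823  -0.0196  0.0352] [ 0.7762 -0.0718] [0.8807 0.033  0.0497]
[ 45. 159.] 7353 [0.7117 0.5622 0.0438] [0.5818 0.4609] [0.8575 0.6722 0.126 ]
[270. 171.] 919 [0.6804 0.1164 0.0179] [0.6065 0.0337] [0.7154 0.1983 0.0252]
[143. 206.] 3402 [0.6129 0.3662 0.037 ] [0.5185 0.2909] [0.7113 0.4496 0.0486]
[527. 186.] 468 [ 0.6345 -0.4008  0.0111] [ 0.6082 -0.4759] [ 0.6589 -0.3205  0.0178]
[472. 176.] 46 [ 0.6575 -0.2918  0.0096] [ 0.6524 -0.3106] [ 0.6625 -0.268   0.0146]
[481. 186.] 71 [ 0.6367 -0.3092  0.0101] [ 0.6235 -0.3242] [ 0.6575 -0.2902  0.0147]
[463. 188.] 35 [ 0.635  -0.2724  0.0102] [ 0.6258 -0.2826] [ 0.6489 -0.2635  0.0138]
[483. 205.] 33 [ 0.5978 -0.3105  0.0102] [ 0.592  -0.321
[... 159 characters left out ...]
.5627 -0.3233] [ 0.597  -0.2732  0.0177]
[514. 262.] 235 [ 0.4825 -0.3646  0.0098] [ 0.4564 -0.3859] [ 0.514  -0.3388  0.0137]
[400. 268.] 167 [ 0.4743 -0.1355  0.0399] [ 0.4614 -0.1494] [ 0.4886 -0.1221  0.0469]
[260. 279.] 172 [0.4621 0.1362 0.039 ] [0.4495 0.1238] [0.4751 0.1499 0.0469]
[352. 281.] 176 [ 0.4534 -0.0431  0.0131] [ 0.4395 -0.0571] [ 0.4676 -0.0291  0.0214]
[457. 279.] 61 [ 0.4522 -0.2489  0.0186] [ 0.4441 -0.2568] [ 0.4596 -0.2421  0.0273]
[208. 288.] 175 [0.4479 0.2426 0.0133] [0.4337 0.2283] [0.4617 0.2573 0.0189]
[304. 294.] 176 [0.43   0.0516 0.013 ] [0.4167 0.0366] [0.4444 0.0664 0.0196]
[336. 472.] 984 [ 0.0914 -0.0015  0.0121] [ 0.077  -0.0782] [0.1112 0.076  0.0199]
```

View pics/scene0.png

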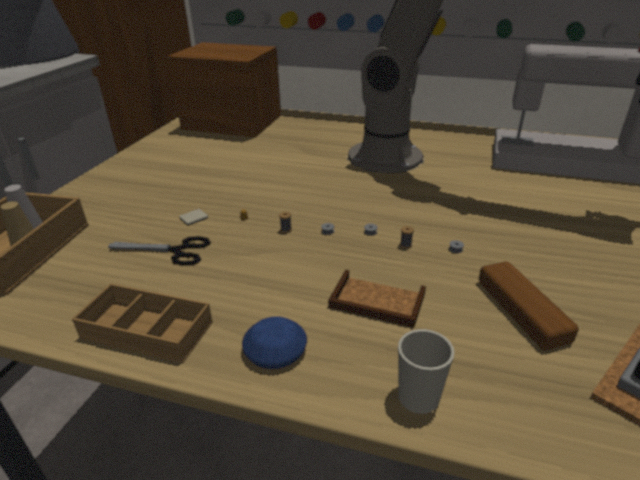

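View pics/top0.png

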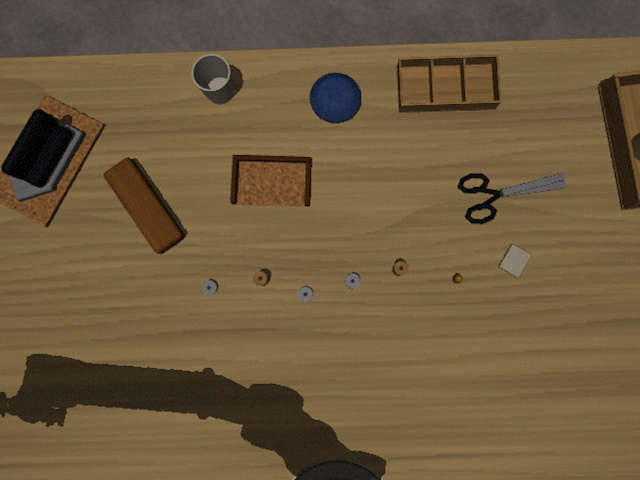

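The thimble is well off to the right at about (0.452, -0.249). My plan:

- Set the finger gap to about 22 mm so that a disc nests against both fingertips.
- Push the bobbins one at a time along diagonal paths into the pen.

```bash
cat >> h.py <<'E'
def go(x,y,z,phi):
    s=telemetry.state(); A=R.from_quat(s["tool_rot"]); f=np.radians(phi)
    B=R.from_matrix(np.array([[-np.cos(f),np.sin(f),0],[-np.sin(f),-np.cos(f),0],[0,0,1]]).T@np.eye(3)) if 0 else \
      R.from_matrix(np.array([[-np.cos(f),-np.sin(f),0],[-np.sin(f),np.cos(f),0],[0,0,-1.]]))
    d=A.inv().apply(np.array([x,y,z])-s["eef_pos"])*1000
    print("shift",d.round(1),"rot",(A.inv()*B).as_rotvec(degrees=True).round(1))
E
python3 -c "
from h import *
go(.419,.245,.12,-3.7)"
```

```text
shift [-349.2 -312.9  111.3] rot [  0.   0. -10.]
```

Emit:
servo_tool --pt "-349 -313 0 0 0 -10 0.27" --pt "-349 -313 0 0 0 -10 0.27" --pt "-349 -313 0 0 0 -10 0.27" --pt "-349 -313 0 0 0 -10 0.27" --pt "-349 -313 0 0 0 -10 0.27" --pt "-349 -313 0 0 0 -10 0.27" --pt "-349 -313 60 0 0 -10 0.27" --pt "-349 -313 111 0 0 -10 0.27" --pt "-349 -313 111 0 0 -10 0.27" --pt "-349 -313 111 0 0 -10 0.27"

```text
clock: 1.8
eef_pos: [0.4181, 0.2464, 0.1223]
tool_rot: [0.032, 0.999, 0.001, 0.001]
contact_force: [1.3, 1.0, 0.8]
opening: 0.268
grasp_force: 0.0
```

Emit:
servo_tool --pt "0 0 0 0 0 0 0.27" --pt "0 0 0 0 0 0 0.27"

```text
clock: 2.0
eef_pos: [0.4172, 0.2465, 0.1222]
tool_rot: [0.033, 0.999, -0.0, -0.0]
contact_force: [-0.3, 0.7, 0.5]
opening: 0.27
grasp_force: 0.0
```

```bash
python3 - <<'E'
from h import *
np.set_printoptions(precision=4,suppress=True)
s=telemetry.state(); print(s["clock"],s["eef_pos"],s["tool_rot"],s["opening"])
c=cal("wrist"); im,D=vision.read_camera("wrist"); cv2.imwrite("pics/w0.png",im); print(c[1],c[2][:,2])
for l in["bobbin_a"]:
    for r in models.recognise(l,"wrist"): print(l,r["xy"],r["confidence"],dep(c,r["xy"],D),ray(c,r["xy"],.014))
go(.419,.245,.004,-3.7)
E
```

```text
2.0 [0.4172 0.2465 0.1222] [ 0.0334  0.9994 -0.0004 -0.0005] 0.27035515442847957
[0.3518 0.2509 0.2663] [ 0.2571 -0.0184 -0.9662]
bobbin_a [320.7, 278.0] 0.84 [0.4479 0.2421 0.0156] [0.4485 0.242  0.014 ]
bobbin_a [81.7, 269.2] 0.62 [0.4283 0.0567 0.0155] [0.4288 0.0555 0.014 ]
shift [ -2.   -4.2 119.5] rot [0.1 0.1 0.1]
```

View pics/w0.png

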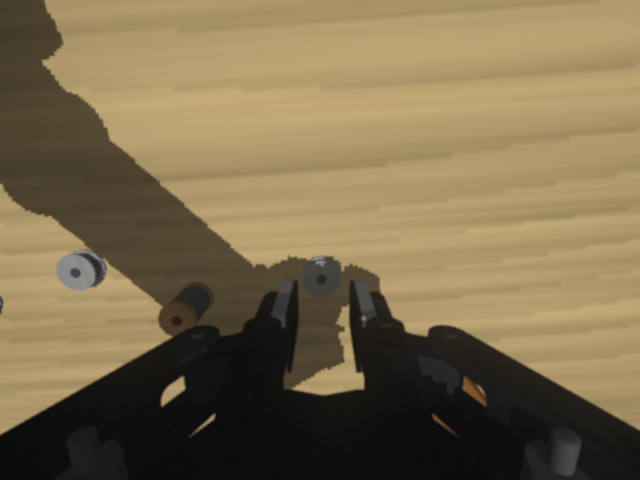

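The wrist view shows bobbin_a at px (321,278), centred between the fingertips at x≈297 and 350. Another bobbin is at (80,270) with spool_a at (185,310). Heights come out at about 14–15 mm, as they should. Going down behind the first bobbin.

Emit:
servo_tool --pt "0 -2 40 0 0 0 0.24" --pt "2 -3 80 0 0 0 0.24" --pt "2 -3 105 0 0 0 0.24" --pt "2 -3 118 0 0 0 0.24" --pt "2 -3 118 0 0 0 0.24"

```text
clock: 2.6
eef_pos: [0.414, 0.2456, 0.0041]
tool_rot: [0.031, 1.0, -0.0, -0.001]
contact_force: [-0.2, 0.0, 0.4]
opening: 0.244
grasp_force: 0.0
```

```bash
python3 - <<'E'
from h import *
np.set_printoptions(precision=4,suppress=True)
s=telemetry.state(); print(s["clock"],s["eef_pos"],s["contact_force"],s["opening"])
f=np.radians(-3.7); M=np.array([.612,.117]); X=np.array([np.cos(f),np.sin(f)]);Y=np.array([-X[1],X[0]])
def tc(xp,yp): return M+X*(xp-.021)+Y*yp
for a,b in[(-.03,.030),(.035,.03)]: p=tc(a,b); print(p); go(p[0],p[1],.004,-3.7)
E
```

```text
2.6 [0.414  0.2456 0.0041] [-0.1928  0.0432  0.4483] 0.24386556455796446
[0.563  0.1502]
shift [-154.7  -86.    -0.1] rot [-0.  -0.1  0.1]
[0.6279 0.146 ]
shift [-219.7  -86.1   -0.2] rot [-0.  -0.1  0.1]
```

Emit:
servo_tool --pt "-6 0 0 0 0 0 0.24" --pt "-13 0 0 0 0 0 0.24" --pt "-20 0 0 0 0 0 0.24" --pt "-28 -4 0 0 0 0 0.24" --pt "-36 -8 0 0 0 0 0.24" --pt "-44 -12 0 0 0 0 0.24" --pt "-52 -16 0 0 0 0 0.24" --pt "-60 -20 0 0 0 0 0.24" --pt "-68 -24 0 0 0 0 0.24" --pt "-76 -28 0 0 0 0 0.24"

```text
clock: 3.6
eef_pos: [0.4896, 0.2114, 0.0047]
tool_rot: [0.032, 0.999, 0.0, -0.0]
contact_force: [0.1, 0.4, 0.7]
opening: 0.239
grasp_force: 0.1
```

```bash
cat > l.py <<'E'
from h import *
np.set_printoptions(precision=4,suppress=True)
s=telemetry.state(); print(s["clock"],s["eef_pos"],s["contact_force"])
for n in["top","wrist"]:
    c=cal(n); im,D=vision.read_camera(n); cv2.imwrite("pics/last_%s.png"%n,im)
    for r in models.recognise("bobbin_a",n):
        if r["confidence"]>.3: print(n,np.round(r["xy"]),round(r["confidence"],2),dep(c,r["xy"],D),ray(c,r["xy"],.014)[:2])
E
python3 l.py
```

```text
3.6 [0.4896 0.2114 0.0047] [0.1286 0.3538 0.6652]
top [306. 295.] 0.6 [0.4291 0.0484 0.0124] [0.4291 0.0484]
top [352. 281.] 0.55 [ 0.4541 -0.0429  0.0132] [ 0.4541 -0.0428]
wrist [323. 350.] 0.78 [0.51   0.2091 0.016 ] [0.5113 0.209 ]
```

The bobbin sits nested 21.6 mm ahead of the TCP, as predicted. I'll keep pushing.

Emit:
servo_tool --pt "-10 -5 0 0 0 0 0.24" --pt "-20 -10 0 0 0 0 0.24" --pt "-30 -15 0 0 0 0 0.24" --pt "-40 -20 0 0 0 0 0.24" --pt "-50 -25 0 0 0 0 0.24" --pt "-60 -30 0 0 0 0 0.24" --pt "-70 -35 0 0 0 0 0.24" --pt "-80 -40 0 0 0 0 0.24" --pt "-90 -45 0 0 0 0 0.24" --pt "-100 -50 0 0 0 0 0.24"

```text
clock: 4.8
eef_pos: [0.5863, 0.1551, 0.0047]
tool_rot: [0.032, 0.999, 0.0, 0.0]
contact_force: [-0.8, 0.6, 0.2]
opening: 0.242
grasp_force: 0.1
```

```bash
python3 l.py; python3 -c "
from h import *
go(.628,.146,.004,-3.7)"
```

```text
4.8 [0.5863 0.1551 0.0047] [-0.8    0.619  0.176]
top [353. 282.] 0.75 [ 0.4509 -0.0451  0.0138] [ 0.4509 -0.0451]
top [304. 296.] 0.56 [0.427  0.0516 0.0134] [0.427  0.0516]
wrist [325. 352.] 0.68 [0.6079 0.1532 0.016 ] [0.6092 0.1531]
shift [-43.   -6.6   0.6] rot [ 0. -0. -0.]
```

View pics/last_wrist.png

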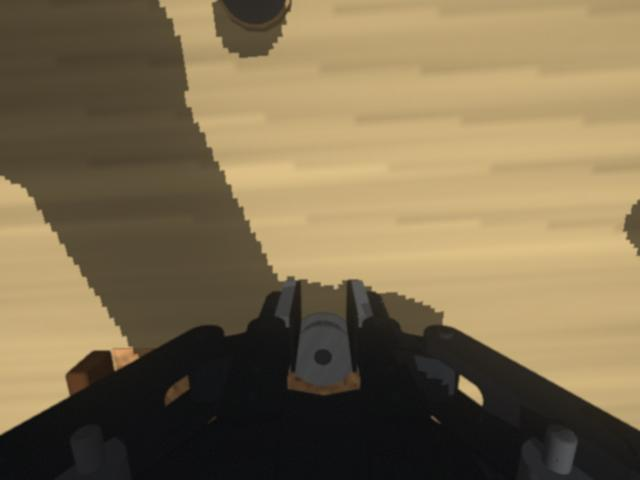

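The bobbin is nested at px (323,355), with cork visible just beyond it and a pen wall end at (90,370). I'll push it in, back off and rise.

Emit:
servo_tool --pt "-8 -3 0 0 0 0 0.24" --pt "-16 -5 0 0 0 0 0.24" --pt "-24 -6 0 0 0 0 0.24" --pt "-32 -6 0 0 0 0 0.24" --pt "-40 -6 0 0 0 0 0.24" --pt "-45 -6 0 0 0 0 0.24" --pt "-45 -6 0 0 0 0 0.24" --pt "-30 -6 0 0 0 0 0.24" --pt "-10 -6 0 0 0 0 0.24" --pt "0 -6 -60 0 0 0 0.24"

```text
clock: 6.0
eef_pos: [0.5789, 0.1486, 0.048]
tool_rot: [0.031, 0.999, -0.002, -0.008]
contact_force: [-0.6, 0.3, -0.0]
opening: 0.242
grasp_force: 0.0
```

```bash
python3 l.py; python3 -c "
from h import *
go(.401,.053,.12,-3.7); go(.401,.053,.12,6)"
```

```text
6.0 [0.5789 0.1486 0.048 ] [-0.5869  0.312  -0.0111]
top [307. 296.] 0.72 [0.4273 0.0465 0.013 ] [0.4272 0.0464]
top [353. 279.] 0.62 [ 0.4566 -0.0457  0.0131] [ 0.4566 -0.0457]
wrist [321. 359.] 0.74 [0.6504 0.1454 0.0159] [0.6517 0.1453]
shift [ 179.8 -108.6  -65.1] rot [0.1 0.1 0. ]
shift [ 179.8 -108.6  -65.1] rot [ 0.1  0.1 -9.7]
```

Emit:
servo_tool --pt "0 0 -50 0 0 0 0.24" --pt "30 -25 -72 0 0 -3 0.24" --pt "70 -55 -72 0 0 -6 0.24" --pt "110 -80 -72 0 0 -9.7 0.24" --pt "150 -100 -72 0 0 -9.7 0.24" --pt "180 -113 -72 0 0 -9.7 0.24" --pt "180 -113 -72 0 0 -9.7 0.24" --pt "180 -113 -72 0 0 -9.7 0.24"

```text
clock: 7.0
eef_pos: [0.3995, 0.0481, 0.1257]
tool_rot: [-0.052, 0.999, 0.0, -0.0]
contact_force: [0.4, 0.9, -0.3]
opening: 0.237
grasp_force: 0.0
```

```bash
python3 l.py; python3 -c "
from h import *
go(.401,.049,.004,6)"
```

```text
7.0 [0.3995 0.0481 0.1257] [ 0.4382  0.8826 -0.2989]
top [355. 282.] 0.67 [ 0.4513 -0.0482  0.0117] [ 0.4512 -0.0481]
top [252. 184.] 0.49 [0.6552 0.1533 0.0136] [0.6551 0.1533]
wrist [204. 288.] 0.81 [ 0.4523 -0.0425  0.0156] [ 0.453 -0.043]
wrist [324. 272.] 0.63 [0.4286 0.0517 0.0158] [0.4293 0.0518]
shift [  0.2   0.4 122. ] rot [-0.   0.   0.1]
```

Emit:
servo_tool --pt "0 0 40 0 0 0 0.24" --pt "0 1 80 0 0 0 0.24" --pt "0 1 108 0 0 0 0.24" --pt "0 1 121 0 0 0 0.24" --pt "0 1 121 0 0 0 0.24" --pt "0 1 121 0 0 0 0.24"

```text
clock: 7.8
eef_pos: [0.4007, 0.0494, 0.005]
tool_rot: [-0.053, 0.999, -0.0, 0.0]
contact_force: [-0.1, 0.0, -1.2]
opening: 0.241
grasp_force: 0.0
```

```bash
python3 -c "
from h import *
f=np.radians(6); T=np.array([.673,.113])-.021*np.array([np.cos(f),np.sin(f)]); print(T, telemetry.state()['eef_pos'])
go(*T,.004,6); go(.51,.062,.004,6)"
```

```text
[0.65211504 0.1108049 ] [0.40065746 0.04936406 0.00500907]
shift [-256.5   34.7    1. ] rot [-0.  0.  0.]
shift [-110.1    1.1    1. ] rot [-0.  0.  0.]
```

Because bobbin 1 already sits at y'=+30 in the pen, I'll send this one deep at y'≈-22, so the fingers pass clear of it.

Emit:
servo_tool --pt "-6 0 0 0 0 0 0.24" --pt "-13 0 1 0 0 0 0.24" --pt "-20 0 1 0 0 0 0.24" --pt "-30 1 1 0 0 0 0.24" --pt "-40 1 1 0 0 0 0.24" --pt "-50 2 1 0 0 0 0.24" --pt "-60 2 1 0 0 0 0.24" --pt "-70 3 1 0 0 0 0.24" --pt "-80 4 1 0 0 0 0.24" --pt "-90 5 1 0 0 0 0.24"

```text
clock: 8.8
eef_pos: [0.4897, 0.0638, 0.004]
tool_rot: [-0.053, 0.999, 0.0, -0.0]
contact_force: [-0.3, 0.8, 0.9]
opening: 0.238
grasp_force: 0.2
```

Emit:
servo_tool --pt "-10 1 0 0 0 0 0.24" --pt "-20 2 0 0 0 0 0.24" --pt "-30 3 0 0 0 0 0.24" --pt "-40 4 0 0 0 0 0.24" --pt "-50 5 0 0 0 0 0.24" --pt "-60 6 0 0 0 0 0.24" --pt "-70 7 0 0 0 0 0.24" --pt "-80 7 0 0 0 0 0.24" --pt "-90 7 0 0 0 0 0.24" --pt "-90 7 0 0 0 0 0.24"

```text
clock: 9.8
eef_pos: [0.5796, 0.0802, 0.0042]
tool_rot: [-0.053, 0.999, 0.0, 0.001]
contact_force: [0.5, 0.3, -0.2]
opening: 0.245
grasp_force: 0.0
```

```bash
python3 l.py; python3 -c "
from h import *
go(.6546,.0887,.004,6)"
```

```text
9.8 [0.5796 0.0802 0.0042] [ 0.4737  0.2721 -0.1504]
top [353. 282.] 0.43 [ 0.4525 -0.0456  0.0136] [ 0.4524 -0.0455]
top [262. 163.] 0.34 [0.6991 0.1314 0.0082] [0.6977 0.1308]
wrist [325. 356.] 0.7 [0.5992 0.0829 0.0157] [0.6004 0.083 ]
shift [-78.    0.7  -0.2] rot [ 0. -0.  0.]
```

View pics/last_wrist.png

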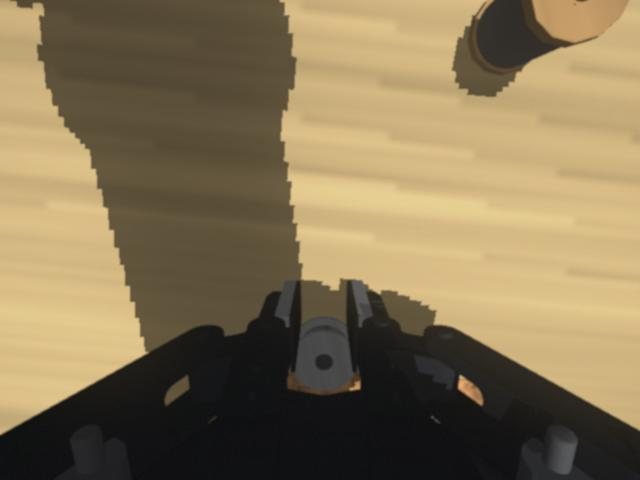

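Bobbin 2 is nested at px (323,358), right at the mouth, with cork showing ahead and the upright spool out of the way at the top right. I'll push it in.

Emit:
servo_tool --pt "-10 3 0 0 0 0 0.24" --pt "-20 3 0 0 0 0 0.24" --pt "-30 3 0 0 0 0 0.24" --pt "-40 3 0 0 0 0 0.24" --pt "-50 2 0 0 0 0 0.24" --pt "-60 1 0 0 0 0 0.24" --pt "-69 1 0 0 0 0 0.24" --pt "-76 1 0 0 0 0 0.24" --pt "-76 1 0 0 0 0 0.24" --pt "-66 1 0 0 0 0 0.24"

```text
clock: 11.0
eef_pos: [0.6439, 0.088, 0.004]
tool_rot: [-0.053, 0.999, 0.0, 0.001]
contact_force: [-0.6, 0.4, 0.5]
opening: 0.238
grasp_force: 0.0
```

Emit:
servo_tool --pt "20 0 0 0 0 0 0.24" --pt "50 0 0 0 0 0 0.24" --pt "60 0 -40 0 0 0 0.24" --pt "60 0 -80 0 0 0 0.24" --pt "60 0 -100 0 0 0 0.24" --pt "60 0 -100 0 0 0 0.24"

```text
clock: 11.6
eef_pos: [0.5848, 0.0819, 0.1075]
tool_rot: [-0.053, 0.999, 0.001, 0.003]
contact_force: [0.1, -0.2, 0.0]
opening: 0.237
grasp_force: 0.0
```

```bash
python3 l.py; python3 -c "
from h import *
f=np.radians(15);d=np.array([np.cos(f),np.sin(f)])
p=np.array([.4535,-.043])-.030*d; print(p); go(*p,.12,15)"
```

```text
11.6 [0.5848 0.0819 0.1075] [ 0.1172 -0.1962  0.0169]
top [353. 280.] 0.68 [ 0.4548 -0.0457  0.0132] [ 0.4548 -0.0456]
wrist [322. 359.] 0.74 [0.6732 0.0904 0.0157] [0.6743 0.0905]
wrist [142.  26.] 0.66 [ 0.4567 -0.0415  0.0159] [ 0.4562 -0.0425]
wrist [404. 325.] 0.52 [0.6436 0.1525 0.0039] [0.6384 0.1493]
[ 0.42452223 -0.05076457]
shift [ 170.3 -115.   -16.9] rot [ 0.  -0.2 -9. ]
```

Bobbin 2 is in the pen at (0.674, 0.0905). Next, bobbin 3.

Emit:
servo_tool --pt "30 -20 -15 0 0 0 0.24" --pt "65 -44 -15 0 0 -3 0.24" --pt "100 -68 -15 0 0 -6 0.24" --pt "135 -92 -15 0 0 -9 0.24" --pt "170 -115 -15 0 0 -9 0.24" --pt "170 -115 -15 0 0 -9 0.24" --pt "170 -115 -15 0 0 -9 0.24"

```text
clock: 12.5
eef_pos: [0.4252, -0.0509, 0.1181]
tool_rot: [-0.13, 0.992, 0.0, -0.001]
contact_force: [0.6, -0.1, 0.3]
opening: 0.244
grasp_force: 0.0
```

```bash
python3 l.py; python3 -c "
from h import *
go(.4245,-.0508,.004,15)"
```

```text
12.5 [ 0.4252 -0.0509  0.1181] [ 0.577  -0.1318  0.3413]
top [254. 183.] 0.77 [0.6573 0.1495 0.0129] [0.6571 0.1494]
top [279. 174.] 0.53 [0.6745 0.0975 0.0128] [0.6743 0.0974]
wrist [322. 273.] 0.62 [ 0.4517 -0.0441  0.0157] [ 0.4523 -0.044 ]
shift [  3.1  -0.3 114.8] rot [-0.  -0.   0.1]
```

Emit:
servo_tool --pt "3 0 40 0 0 0 0.24" --pt "3 0 75 0 0 0 0.24" --pt "3 0 102 0 0 0 0.24" --pt "3 0 114 0 0 0 0.24" --pt "3 0 114 0 0 0 0.24" --pt "3 0 114 0 0 0 0.24"

```text
clock: 13.3
eef_pos: [0.4247, -0.0512, 0.0056]
tool_rot: [-0.131, 0.991, -0.0, 0.001]
contact_force: [-0.3, 0.1, 0.7]
opening: 0.24
grasp_force: 0.0
```

Emit:
servo_tool --pt "-8 0 0 0 0 0 0.24" --pt "-16 0 0 0 0 0 0.24" --pt "-25 0 0 0 0 0 0.24" --pt "-34 4 0 0 0 0 0.24" --pt "-43 8 0 0 0 0 0.24" --pt "-52 13 0 0 0 0 0.24" --pt "-61 17 0 0 0 0 0.24" --pt "-70 21 0 0 0 0 0.24" --pt "-79 25 0 0 0 0 0.24" --pt "-88 30 0 0 0 0 0.24"

```text
clock: 14.3
eef_pos: [0.5015, 0.0009, 0.005]
tool_rot: [-0.131, 0.991, -0.0, -0.0]
contact_force: [-0.9, 0.1, 1.1]
opening: 0.243
grasp_force: 0.1
```

```bash
python3 l.py; python3 -c "
from h import *
go(.6183,.0899,.004,15)"
```

```text
14.3 [0.5015 0.0009 0.005 ] [-0.8613  0.103   1.0645]
top [255. 184.] 0.58 [0.6557 0.1462 0.0124] [0.6553 0.146 ]
top [281. 176.] 0.58 [0.6699 0.0942 0.0118] [0.6694 0.094 ]
top [494. 190.] 0.37 [ 0.6293 -0.3359  0.0041] [ 0.6274 -0.3332]
wrist [322. 348.] 0.58 [0.5207 0.0062 0.0158] [0.5217 0.0065]
shift [-136.7   55.8    0.8] rot [ 0. -0.  0.]
```

Still nested. Remaining: 137 mm forward and 56 mm to the side.

Emit:
servo_tool --pt "-9 4 0 0 0 0 0.24" --pt "-18 9 1 0 0 0 0.24" --pt "-27 13 1 0 0 0 0.24" --pt "-36 18 1 0 0 0 0.24" --pt "-45 22 1 0 0 0 0.24" --pt "-54 26 1 0 0 0 0.24" --pt "-63 31 1 0 0 0 0.24" --pt "-72 35 1 0 0 0 0.24" --pt "-81 40 1 0 0 0 0.24" --pt "-84 41 1 0 0 0 0.24"

```text
clock: 15.5
eef_pos: [0.5725, 0.0633, 0.0041]
tool_rot: [-0.131, 0.991, 0.0, 0.001]
contact_force: [-0.5, 0.4, -0.1]
opening: 0.241
grasp_force: 0.1
```

```bash
python3 l.py; python3 -c "
from h import *
go(.6183,.0899,.004,15)"
```

```text
15.5 [0.5725 0.0633 0.0041] [-0.4783  0.3598 -0.1178]
top [494. 188.] 0.31 [ 0.6347 -0.339  -0.0019] [ 0.6317 -0.3347]
wrist [322. 351.] 0.73 [0.5909 0.0668 0.0159] [0.5921 0.0671]
shift [-53.   15.3  -0.1] rot [-0. -0.  0.]
```

Emit:
servo_tool --pt "-8 4 0 0 0 0 0.24" --pt "-16 8 0 0 0 0 0.24" --pt "-24 12 0 0 0 0 0.24" --pt "-32 15 0 0 0 0 0.24" --pt "-40 15 0 0 0 0 0.24" --pt "-48 15 0 0 0 0 0.24" --pt "-53 15 0 0 0 0 0.24" --pt "-53 15 0 0 0 0 0.24" --pt "-40 15 0 0 0 0 0.24" --pt "-25 15 0 0 0 0 0.24"

```text
clock: 16.7
eef_pos: [0.5915, 0.0825, 0.0039]
tool_rot: [-0.131, 0.991, -0.0, 0.0]
contact_force: [0.1, 0.2, -0.4]
opening: 0.243
grasp_force: 0.0
```

Emit:
servo_tool --pt "25 0 0 0 0 0 0.24" --pt "40 0 -40 0 0 0 0.24" --pt "40 0 -90 0 0 0 0.24" --pt "60 -30 -130 0 0 0 0.24" --pt "100 -70 -140 0 0 0 0.24" --pt "140 -100 -140 0 0 0 0.24" --pt "170 -130 -140 0 0 0 0.24" --pt "170 -130 -140 0 0 0 0.24" --pt "170 -130 -140 0 0 0 0.24"

```text
clock: 17.6
eef_pos: [0.4602, -0.0882, 0.1442]
tool_rot: [-0.129, 0.992, 0.0, 0.0]
contact_force: [-0.3, 1.0, -0.2]
opening: 0.238
grasp_force: 0.0
```

```bash
python3 l.py; python3 - <<'E'
import cv2
im=cv2.imread("pics/last_top.png")[110:350,160:480]
cv2.imwrite("pics/c1.png",cv2.resize(im,(800,600),interpolation=cv2.INTER_CUBIC))
E
```

```text
17.6 [ 0.4602 -0.0882  0.1442] [-0.2558  1.0426 -0.1771]
top [284. 173.] 0.57 [0.6764 0.0872 0.0121] [0.676 0.087]
top [252. 182.] 0.48 [0.658  0.1521 0.0137] [0.658 0.152]
```

View pics/c1.png

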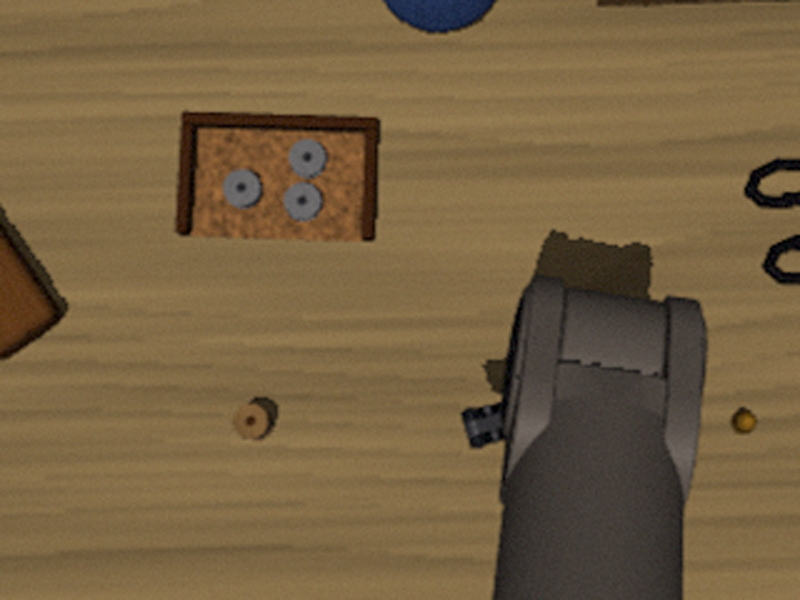

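The top view shows all three bobbins flat and fully inside the pen, at crop px (242,188), (307,157) and (302,202), with the mouth line at row ~238. The spool at (254,419) and the thimble at (744,420) are where they were. The gripper is raised and clear, so I'm handing in.

```bash
python3 -c "
from h import *
print(env.job_done())"
```

```text
the job is handed in; nothing more can be done
None
```

All three bobbins lie flat and fully inside the pen, and I handed the job in at about 18 s; the final picture shows spool_a and the thimble undisturbed, but the arm hid spool_b, which I kept well clear of.

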